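# Sort loose optics into their trays

### The arm

A 7-joint arm with a two-finger parallel gripper is mounted at the origin on a cart in front of the work surface, level with it; the furniture and walls round the work are solid. World frame = base frame: x ahead of the robot, y to its left, z up, the work surface at z = 0. Lengths are in m, angles in rad, forces in N, time in s.
With the tool pointing down it reaches from about 0.4 to 0.85 m from the base axis. Payload 4.5 kg.
Tool frame: the origin (TCP) lies on the centre line of the jaws, within the pads' length; the fingertips stand 17 mm ahead of it and the grasp point (between the pads) lies 2 mm behind it; z points along the fingers, y is the line along which they close (so a half turn about z gives the same grasp; the last joint's range is limited). The gripper opens to 85 mm and grips with 20 to 120 N. Pads are 22 mm wide; open, the fingers measure 114 mm over their backs; the gripper's body (76 mm by 85 mm) begins 54 mm behind the grasp point. The pads swing forward as they close: fully open they stand 13 mm farther back than shut.
Start: joints at [1.205, 0.689, -0.195, 1.565, 0.157, 0.902, -0.215], TCP at [0.243, -0.576, 0.248] pointing down, gripper open.
Joint ranges: [-3.01, 3.01], [-0.46, 2.08], [-1.47, 1.51], [0.13, 2.56], [-1, 4.14], [0.04, 2.09], [-2.66, 2.66]. Speed limits (rad/s): [2.57, 2.57, 3.14, 3.14, 3.14, 3.14, 3.14].

### API

Orientations are given as a rotation vector (axis times angle).
In Python, from cell import ctrl gives the robot as it stands.
- The arm moves only by the tool carry_out, never from a script. Its argument "steps" is a list of rows, each an object with "xyz": the shift along the tool's x, y, z each as a share of 2 cm, from -1 to 1, a list of three; "turn": the turn, a rotation vector about the tool's x, y, z each as a share of 0.15 rad, from -1 to 1, a list of three; "hand": the opening, from 0 (shut) to 1 (fully open). In form: [{"xyz": [tx, ty, tz], "turn": [wx, wy, wz], "hand": hand}, ...]. A call has 1 to 8 rows; each row shifts and turns the commanded pose from where the row before left it, along the tool's axes as they then stand; what a row does not reach is not made up. A row lasts 1/10 s, in which the tool goes at most 50 mm and 8.59 degrees, less where a joint would pass 70% of its speed; a pose out of reach is approached as far as the arm can. A call with a number of a shift or a turn outside -1 to 1 is refused whole. A call with a gripper value outside its range is refused whole. The fingers move at their own pace and stop on an object; the grip force is fixed at half the most. Time passes only in rows, so rows that do not move let the fingers close. It gives the time, the measured TCP pose, the force, the opening and the grip force at its end, in the units of the state.
- ctrl.observe(): the state, without advancing time (a new reading comes with each control period).
- ctrl.grab_frame(name): name is "scene" or "side" or "wrist"; returns a dict with "color" (400x640x3 uint8, red, green, blue), "fov_y" (degrees; the focal length in pixels is half the picture's height over the tangent of half this angle, whatever the lens; pixels are square), "cx", "cy" (the principal point, pixels), "position" and "attitude" of the camera in the world. Camera axes: x right, y up, looking along -z (the intrinsics and any distortion apply to the point x, -y, -z); pixel columns grow to the right and rows downward; lengths in m; the calibration is good to about 2 mm. A picture is of the moment at which its call begins. There is no depth.
- ctrl.sign_off(): hands the job in; it is judged then, once.
The state is a dict: "clock": time; "joint_positions": joint angles; "qvel": joint speeds; "joint_efforts": joint torques, N m; "eef_pos": TCP position; "tool_rot": TCP orientation; "ft_force": force on the tool from outside, world axes, zero at the start; "moment": the same for the moment, N m; "finger_gap": opening from 0.0 (shut) to 1.0 (fully open); "gripper_force": force on a finger pad.
Only numpy, scipy, OpenCV 4.12 (cv2) and the standard library are available. Lean on these libraries where they do the work, as an engineer would, in place of code of your own. Each camera call takes 0.05 s, during which the arm holds its last target. There are 200 camera calls.

### The job

Tidy the four loose optics in front of the blue trays: stand the objective, the lens tube, the filter cube and the mirror mount upright in the middle of the empty bay of the tray that already holds one of the same kind. Set each down gently, without dropping it, and leave the dropper bottle behind the trays and the tin of screws beside them where they are.

Things in the scene. Friction and masses are not known exactly. Their poses are not given: they have to be found in the camera images.
- objective: White microscope objective with a green ring, tapered at the top, standing on its thread: round, widest 24 mm across, 48 mm tall. Origin at the centre of its underside, z up. Its side is nearly straight up to about 30 mm: grip across it about 26 mm above its foot.
- lens_tube: Short black tube standing on end, open at the top: 31 mm across, 30 mm tall. Origin at the centre of its underside, z up. Grip across the outside about 24 mm above its foot.
- filter_cube: Black cube with a round violet window in one side: 34 x 34 x 36 mm tall. Origin at the centre of its underside, z up, sides square to x and y. Grip across two facing sides about 30 mm above its foot, fingers closing along its x (best) or y.
- mirror_mount: Black upright square mirror mount, round mirror facing -x, knobs at +x: 50 mm wide (y), 38 deep with knobs, 52 tall (z). Origin at the underside, but its two joined plates reach from 19 mm behind (-x) to 2 mm ahead of it: their middle, x = -8.5 mm, counts as the mount's middle. Grip there across the 50 mm width (along y), about 34 mm above its foot.
- objective_bay (a point): Floor centre of the EMPTY bay of the blue tray that holds a fixed white objective. Trays are alike, fixed: 143 (x) x 80 mm, z up, rims and mid rib 5 thick, 9 high, floor 3 mm above table; two bays 64 (x) x 70 mm in line along x, centres 69 mm apart. Here the nearer bay is empty: the fixed part is 69 mm away along +x. Closing the gripper along y clears it.
- lens_tube_bay (a point): Floor centre of the EMPTY bay of the blue tray that holds a fixed black lens tube. Trays are alike, fixed: 143 (x) x 80 mm, z up, rims and mid rib 5 thick, 9 high, floor 3 mm above table; two bays 64 (x) x 70 mm in line along x, centres 69 mm apart. Here the farther bay is empty: the fixed part is 69 mm away along -x. Closing the gripper along y clears it.
- filter_cube_bay (a point): Floor centre of the EMPTY bay of the blue tray that holds a fixed black filter cube. Trays are alike, fixed: 143 (x) x 80 mm, z up, rims and mid rib 5 thick, 9 high, floor 3 mm above table; two bays 64 (x) x 70 mm in line along x, centres 69 mm apart. Here the nearer bay is empty: the fixed part is 69 mm away along +x. Closing the gripper along y clears it.
- mirror_mount_bay (a point): Floor centre of the EMPTY bay of the blue tray that holds a fixed mirror mount. Trays are alike, fixed: 143 (x) x 80 mm, z up, rims and mid rib 5 thick, 9 high, floor 3 mm above table; two bays 64 (x) x 70 mm in line along x, centres 69 mm apart. Here the farther bay is empty: the fixed part is 69 mm away along -x. Closing the gripper along y clears it.
- dropper: Bystander: small brown dropper bottle behind the trays, 25 mm across, 70 mm tall, standing; origin at the centre of its underside. Leave it alone.
- tin: Bystander: shallow round tin of screws at the near right of the trays, 64 mm across, 21 mm high; origin at the centre of its underside. Leave it alone.
Not all that is in view belongs to the job. What is shaped like the objective but red or yellow is not meant.

How it is judged:
At the end, for the whole second after the job is handed in: Each of the four parts is released and at rest, upright (within 0.12 rad), flat on the floor of the empty bay of its own kind's tray (within 4 mm in height) and within 15 mm of the bay's centre (for the mirror mount, the middle of its plates, within 15 mm along each of its own sides) (horizontal distance between objective and objective_bay below 0.015 m and z of objective in the frame of objective_bay between -0.004 and 0.004 m and angle between each of objective, lens_tube, filter_cube, mirror_mount's own z axis and vertical below 0.12 rad and linear speed of each of objective, lens_tube, filter_cube, mirror_mount below 0.02 m/s and horizontal distance between lens_tube and lens_tube_bay below 0.015 m and z of lens_tube in the frame of lens_tube_bay between -0.004 and 0.004 m and horizontal distance between filter_cube and filter_cube_bay below 0.015 m and z of filter_cube in the frame of filter_cube_bay between -0.004 and 0.004 m and x of mirror_mount_bay in the frame of mirror_mount between -0.0235 and 0.0065 m and y of mirror_mount_bay in the frame of mirror_mount between -0.015 and 0.015 m and z of mirror_mount in the frame of mirror_mount_bay between -0.004 and 0.004 m); the robot touches nothing.
It fails at once if a part is dropped or slammed into its bay (faster than 0.6 m/s within 5 cm of it) ((distance between objective and objective_bay below 0.05 m and linear speed of objective above 0.6 m/s) or (distance between lens_tube and lens_tube_bay below 0.05 m and linear speed of lens_tube above 0.6 m/s) or (distance between filter_cube and filter_cube_bay below 0.05 m and linear speed of filter_cube above 0.6 m/s) or (distance between mirror_mount and mirror_mount_bay below 0.05 m and linear speed of mirror_mount above 0.6 m/s)).
It fails at once if the dropper bottle is moved more than 2 cm or tipped over (distance of dropper from where it was at the start of the episode above 0.02 m or angle between dropper's own z axis and vertical above 0.35 rad).
It fails at once if the screw tin is moved more than 2 cm or tipped over (distance of tin from where it was at the start of the episode above 0.02 m or angle between tin's own z axis and vertical above 0.35 rad).
It also fails if it takes over 80 s, if anything falls off the work surface, if the arm or the gripper's body presses on something with over 40 N, if the wrist force passes 120 N, or if a joint passes its speed limit or range.

## Working session

There is one attempt and no reset: what is moved stays moved. The work goes in short steps, Python scripts to look and compute and a tool call to move; the robot and the scene stay as the last step left them, time stands still between calls to the robot, and variables do not carry over. Pictures are saved under pics/ and viewed, at most 14 in all, crops included, and the job is handed in when it is done.

Besides the shell and the picture viewer there is one more tool, called after ">>>" as name(argument=value, ...), one argument or row to a line, values as JSON. carry_out: Moves the arm, as the interface text tells. Its arguments: {"type":"object","properties":{"steps":{"type":"array"}},"required":["steps"]}

```bash
mkdir -p pics; ls; cat > h.py <<'E'
import numpy as np, cv2
from cell import ctrl
from scipy.spatial.transform import Rotation as R
def grab(n,save=None):
    f=ctrl.grab_frame(n)
    if save: cv2.imwrite('pics/'+save+'.png',cv2.cvtColor(f['color'],cv2.COLOR_RGB2BGR))
    return f
def rot(a):
    a=np.array(a,float)
    if a.shape==(3,3): return a
    return (R.from_rotvec(a) if a.size==3 else R.from_quat(a)).as_matrix()
def ray(f,u,v):
    h=f['color'].shape[0]; fl=h/2/np.tan(np.radians(f['fov_y'])/2)
    d=rot(f['attitude'])@np.array([(u-f['cx'])/fl,-(v-f['cy'])/fl,-1.])
    return np.array(f['position']),d
def onz(f,u,v,z):
    p,d=ray(f,u,v); return p+d*(z-p[2])/d[2]
def tri(f1,uv1,f2,uv2):
    p,d=ray(f1,*uv1); q,e=ray(f2,*uv2)
    s=np.linalg.lstsq(np.c_[d,-e],q-p,rcond=None)[0]
    a,b=p+s[0]*d,q+s[1]*e
    return (a+b)/2,np.linalg.norm(a-b)
E
python3 - <<'E'
from h import *
for n in ['scene','side','wrist']:
    f=grab(n,n+'0'); print(n,{k:v for k,v in f.items() if k!='color'})
print(ctrl.observe())
E
```

```text
pics
scene {'fov_y': 43.40315500199623, 'cx': 322.8048890672145, 'cy': 194.29919302107578, 'position': array([-0.19059721,  0.6065286 ,  0.81692537]), 'attitude': array([ 0.43083126, -1.17313141, -2.22765522])}
side {'fov_y': 44.63309647853582, 'cx': 316.6994240805529, 'cy': 213.14400972327786, 'position': array([ 0.41740271, -1.13999291,  0.52243181]), 'attitude': array([ 1.08875996, -0.06898631, -0.10148807])}
wrist {'fov_y': 66.17588579200697, 'cx': 321.90336186127195, 'cy': 201.66082718823623, 'position': array([ 0.32008361, -0.54364043,  0.37367486]), 'attitude': array([-0.2902878 ,  0.19494712, -1.15956786])}
{'clock': 0.15, 'joint_positions': array([ 1.20479643,  0.68981275, -0.19452089,  1.56609126,  0.15731157,
        0.90252406, -0.21512039]), 'qvel': array([ 0.00113712, -0.00118133,  0.00065328, -0.00293625,  0.00055394,
       -0.0005943 , -0.00080191]), 'joint_efforts': array([-1.41489330e-03, -5.39934611e+01, -1.26836155e+00, -1.58719772e+01,
        9.29777452e-03,  6.43983236e-03,  1.07957445e-05]), 'eef_pos': array([ 0.24304765, -0.57529236,  0.24765843]), 'tool_rot': array([-3.07765852e+00, -6.23624450e-01,  6.34107886e-04]), 'ft_force': array([-0.52625853, -0.62101883, -0.10234583]), 'moment': array([ 0.02310578, -0.01218147,  0.00628951]), 'gripper_force': 0.0, 'finger_gap': 0.9978117644268983}
```

View pics/scene0.png

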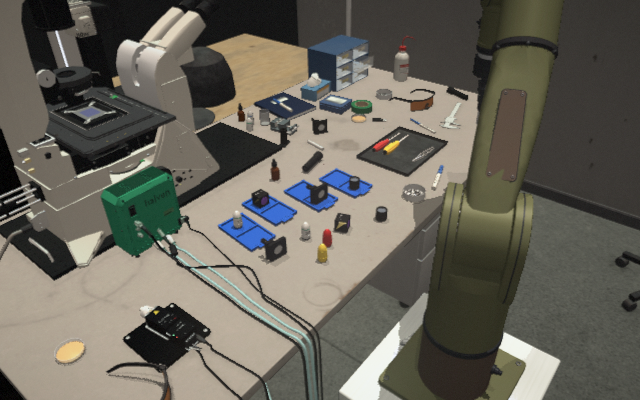

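View pics/side0.png

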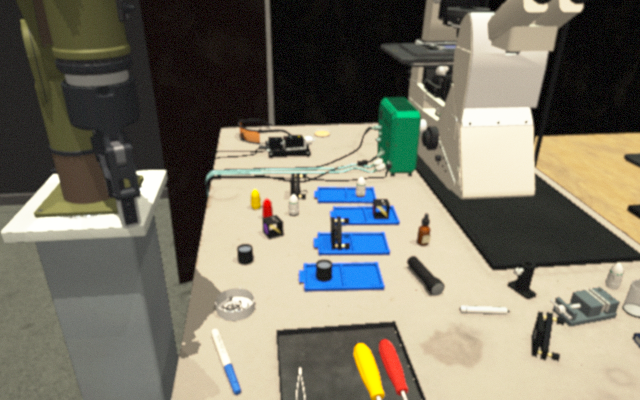

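The scene view shows, as possible targets: white objective (305,230), with red (327,238) and yellow (322,253) decoys and a fixed white one in a tray (238,218). It also shows the loose mirror mount (275,247), cube (343,222) and tube (381,214), with fixed twins at (318,192), (261,197) and (354,183). The tin is at (413,193) and the dropper at (275,170). In the side view the white loose objective is at (293,205), cube (273,227), tube (245,253) and mount (297,185). I'll check these choices in close crops.

```bash
python3 - <<'E'
from h import *
import pickle
F={}
for n,(x0,y0,w,h) in {'scene':(210,160,200,110),'side':(225,165,190,140)}.items():
    f=grab(n); F[n]=f
    c=f['color'][y0:y0+h,x0:x0+w]
    cv2.imwrite(f'pics/{n}c.png',cv2.resize(c,None,fx=4,fy=4,interpolation=cv2.INTER_CUBIC)[...,::-1])
    hsv=cv2.cvtColor(f['color'],cv2.COLOR_RGB2HSV)
    m=cv2.inRange(hsv,(105,150,80),(125,255,255))
    for c in cv2.findContours(m,cv2.RETR_EXTERNAL,cv2.CHAIN_APPROX_NONE)[0]:
        if cv2.contourArea(c)<300: continue
        hl=cv2.convexHull(c); q=cv2.approxPolyN(hl,4,ensure_convex=True)[0] if hasattr(cv2,'approxPolyN') else cv2.boxPoints(cv2.minAreaRect(c))
        P=np.array([onz(f,*p,0.006) for p in q])[:,:2]
        print(n,q.tolist(),cv2.contourArea(c)); print(P.round(3).tolist(),P.mean(0).round(3), np.linalg.norm(P-np.roll(P,1,0),axis=1).round(3))
pickle.dump(F,open('F.pkl','wb'))
E
```

```text
scene [[274, 235], [254, 253], [217, 225], [242, 213]] 849.0
[[0.55, -0.097], [0.54, -0.015], [0.699, -0.035], [0.685, -0.113]] [ 0.618 -0.065] [0.137 0.082 0.16  0.079]
scene [[296, 210], [282, 228], [237, 202], [268, 195]] 641.5
[[0.577, -0.214], [0.553, -0.131], [0.735, -0.141], [0.689, -0.22]] [ 0.639 -0.177] [0.113 0.086 0.182 0.091]
scene [[337, 198], [325, 214], [283, 191], [303, 180]] 456.0
[[0.523, -0.329], [0.502, -0.248], [0.669, -0.262], [0.662, -0.342]] [ 0.589 -0.295] [0.14  0.083 0.168 0.081]
scene [[380, 188], [353, 196], [319, 178], [336, 168]] 483.5
[[0.454, -0.446], [0.493, -0.364], [0.63, -0.38], [0.625, -0.458]] [ 0.551 -0.412] [0.171 0.09  0.139 0.078]
side [[384, 288], [300, 290], [300, 264], [377, 263]] 1674.0
[[0.621, -0.454], [0.473, -0.444], [0.48, -0.361], [0.627, -0.374]] [ 0.55  -0.408] [0.08  0.149 0.083 0.148]
side [[383, 233], [389, 253], [320, 253], [305, 233]] 1165.0
[[0.666, -0.262], [0.659, -0.341], [0.522, -0.327], [0.5, -0.244]] [ 0.587 -0.293] [0.166 0.08  0.137 0.085]
side [[392, 207], [399, 223], [323, 223], [335, 207]] 716.0
[[0.716, -0.144], [0.711, -0.222], [0.544, -0.204], [0.582, -0.13]] [ 0.638 -0.175] [0.134 0.079 0.168 0.084]
side [[372, 188], [376, 201], [319, 201], [309, 188]] 635.0
[[0.692, -0.033], [0.685, -0.108], [0.549, -0.094], [0.532, -0.016]] [ 0.615 -0.063] [0.161 0.075 0.138 0.079]
```

View pics/scenec.png

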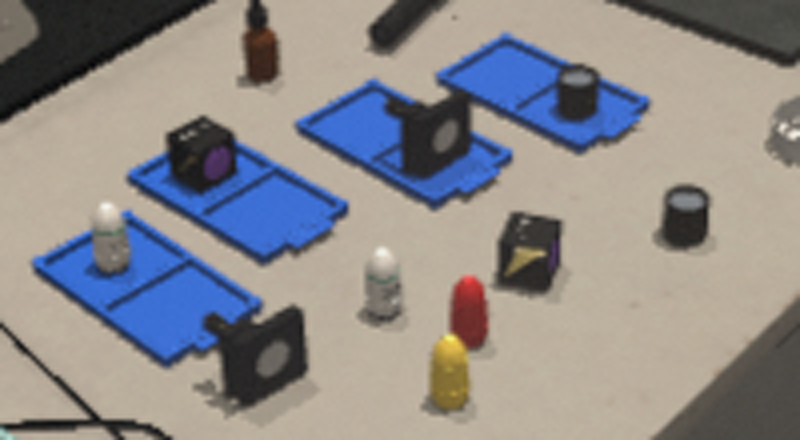

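View pics/sidec.png

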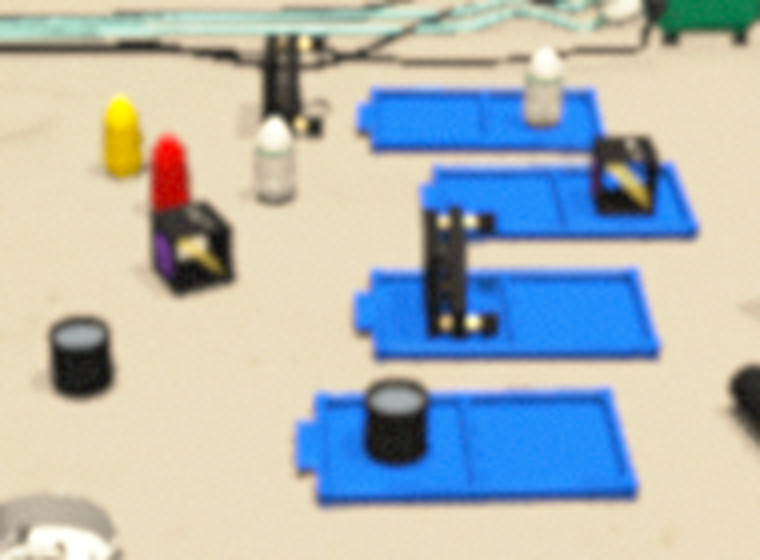

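The scene crop shows the white loose objective (top 381,250), which has the green ring. Red and yellow are separate. The tube rim is at (686,197), the cube at (530,250), the mount at (265,355) and the four trays have tabs on the near side. The side crop shows the same: objective top (274,120), tube rim (81,332), cube (190,245), mount (283,80).

```bash
python3 - <<'E'
from h import *
import pickle
F=pickle.load(open('F.pkl','rb')); S,D=F['scene'],F['side']
s=lambda p:((p[0]+.5)/4-.5+210,(p[1]+.5)/4-.5+160)
d=lambda p:((p[0]+.5)/4-.5+225,(p[1]+.5)/4-.5+165)
for n,a,b in [('obj top',(381,250),(274,120)),('obj foot',(382,312),(275,195)),('tube rim',(686,197),(81,332)),('fixed tube rim',(577,76),(397,396)),('cube near-z mid',(533,230),(194,224)),('mount top',(272,325),(283,38)),
 ('obj tray +x-y',(125,212),(605,148)),('obj tray -x-y',(262,300),(372,148)),('obj tray +x+y',(35,262),(597,92)),
 ('cube tray -x-y',(347,208),(440,234)),('cube tray +x+y',(130,178),(682,166)),
 ('mir +x+y',(298,125),(638,270)),('mir +x-y',(375,82),(657,353)),('mir -x-y',(511,155),(377,354)),
 ('tub +x+y',(438,75),(610,391)),('tub +x-y',(507,36),(635,492)),('tub -x-y',(649,102),(319,498)),('dropper top',(256,3),(798,205)) ]:
    p,e=tri(S,s(a),D,d(b)); print(n,p.round(4),round(e*1e3,1))
o=ctrl.observe(); T=rot(o['tool_rot']); f=grab('wrist'); 
c=T.T@(np.array(f['position'])-o['eef_pos']); A=T.T@rot(f['attitude']); print(T.round(3),'cam in tool',c.round(4),A.round(3))
E
```

```text
obj top [ 0.4833 -0.1439  0.0499] 0.1
obj foot [ 0.4832 -0.1421  0.0011] 0.1
tube rim [ 0.3765 -0.331   0.0308] 0.3
fixed tube rim [ 0.5197 -0.4058  0.0333] 0.5
cube near-z mid [ 0.4334 -0.2357  0.0346] 1.7
mount top [ 0.4913 -0.0457  0.0542] 12.2
obj tray +x-y [ 0.6856 -0.111   0.0069] 3.1
obj tray -x-y [ 0.5456 -0.0981  0.0074] 2.2
obj tray +x+y [ 0.6954 -0.0363  0.0075] 2.3
cube tray -x-y [ 0.5699 -0.208   0.0066] 1.0
cube tray +x+y [ 0.7206 -0.1445  0.0059] 6.7
mir +x+y [ 0.6668 -0.2629  0.0078] 2.4
mir +x-y [ 0.6587 -0.3413  0.0068] 1.0
mir -x-y [ 0.5202 -0.3273  0.0064] 0.3
tub +x+y [ 0.6264 -0.3757  0.0086] 0.3
tub +x-y [ 0.6203 -0.4537  0.007 ] 0.8
tub -x-y [ 0.4806 -0.443   0.0069] 0.6
dropper top [ 0.7375 -0.3016  0.0652] 2.3
[[ 0.921  0.389 -0.   ]
 [ 0.389 -0.921  0.001]
 [-0.    -0.001 -1.   ]] cam in tool [ 0.0832  0.0007 -0.1261] [[-0.     0.946  0.324]
 [ 1.     0.     0.   ]
 [ 0.     0.324 -0.946]]
```

>>> carry_out(
  steps=[
    {"xyz": [0.99,-0.79,0],"turn": [0,0,0],"hand": 1},
    {"xyz": [0.99,-0.79,0],"turn": [0,0,0],"hand": 1},
    {"xyz": [0.99,-0.79,0],"turn": [0,0,0],"hand": 1},
    {"xyz": [0.99,-0.79,0],"turn": [0,0,0],"hand": 1},
    {"xyz": [0.99,-0.79,0],"turn": [0,0,0],"hand": 1},
    {"xyz": [0.99,-0.79,0],"turn": [0,0,0],"hand": 1},
    {"xyz": [0.99,-0.79,0],"turn": [0,0,0],"hand": 1},
    {"xyz": [0.99,-0.79,0],"turn": [0,0,0],"hand": 1},
  ],
)

```text
clock: 1.1
eef_pos: [0.3405, -0.3967, 0.2484]
tool_rot: [3.079, 0.624, 0.0]
ft_force: [0.1, -0.1, -0.0]
finger_gap: 1.001
gripper_force: 0.0
```

>>> carry_out(
  steps=[
    {"xyz": [0.99,-0.79,0],"turn": [0,0,0],"hand": 1},
    {"xyz": [0.99,-0.79,0],"turn": [0,0,0],"hand": 1},
    {"xyz": [0.99,-0.79,0],"turn": [0,0,0],"hand": 1},
    {"xyz": [0,0,0],"turn": [0,0,0.82],"hand": 1},
    {"xyz": [0,0,0],"turn": [0,0,0.82],"hand": 1},
    {"xyz": [0,0,0],"turn": [0,0,0.82],"hand": 1},
    {"xyz": [0,0,0],"turn": [0,0,0.82],"hand": 1},
    {"xyz": [0,0,0],"turn": [0,0,0],"hand": 1},
  ],
)

```text
clock: 1.9
eef_pos: [0.3764, -0.3307, 0.2484]
tool_rot: [3.138, -0.145, -0.0]
ft_force: [-0.5, -0.1, 0.4]
finger_gap: 1.0
gripper_force: 0.0
```

```bash
python3 - <<'E'
from h import *
import pickle
f=grab('wrist','w1'); pickle.dump(f,open('w1.pkl','wb')); o=ctrl.observe(); print(o['eef_pos'],o['tool_rot'])
E
```

```text
[ 0.37638505 -0.33079581  0.24836866] [ 3.13804142e+00 -1.40450121e-01 -4.79476605e-05]
```

View pics/w1.png

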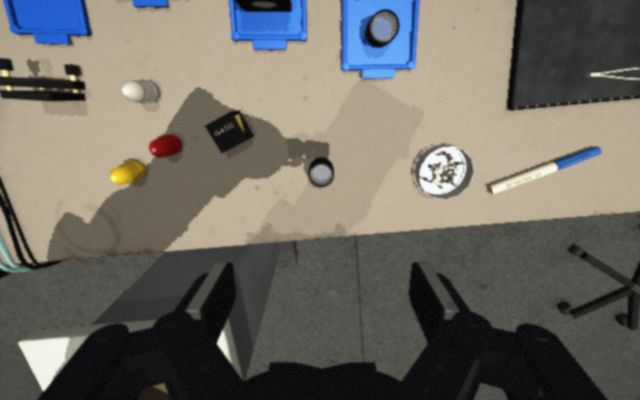

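The wrist view from z=0.25 shows the tube at (320,172), cube (230,132), objective (140,91), decoys red (166,146) and yellow (127,172), tin (443,170) and mount at the left edge (40,82). Next I'll measure and enlarge the cube.

```bash
python3 - <<'E'
from h import *
import pickle
f=pickle.load(open('w1.pkl','rb')); c=f['color']
print('tube',onz(f,321,172,.03),'tin',onz(f,443,168,.021),'obj foot',onz(f,152,95,.0))
crops=[c[95:165,190:270],c[140:210,280:360],c[40:110,0:90]]
cv2.imwrite('pics/w1c.png',np.hstack([cv2.resize(k[:, :80],(400,350),interpolation=cv2.INTER_CUBIC) for k in (crops[0],crops[2])])[...,::-1])
g=cv2.cvtColor(c,cv2.COLOR_RGB2GRAY)
k=(g[150:200,300:342]>0)
# tube: dark ring mask
m=(g<60).astype(np.uint8)[145:200,295:350]
n,l,s,ce=cv2.connectedComponentsWithStats(m)
for i in range(1,n):
    if s[i,4]>30: print(s[i],ce[i]+[295,145])
E
```

```text
tube [ 0.37799161 -0.33061783  0.03      ] tin [ 0.36743037 -0.47337765  0.021     ] obj foot [ 0.47927003 -0.1443805   0.        ]
[ 13  12  25  16 163] [320.14110429 162.58895706]
```

View pics/w1c.png

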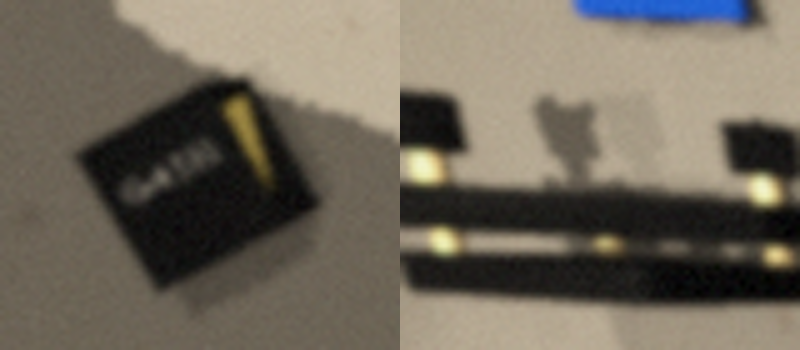

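>>> carry_out(
  steps=[
    {"xyz": [0.05,0,1],"turn": [0,0,0],"hand": 0.65},
    {"xyz": [0,0,1],"turn": [0,0,0],"hand": 0.65},
    {"xyz": [0,0,1],"turn": [0,0,0],"hand": 0.65},
    {"xyz": [0,0,1],"turn": [0,0,0],"hand": 0.65},
    {"xyz": [0,0,1],"turn": [0,0,0],"hand": 0.65},
    {"xyz": [0,0,1],"turn": [0,0,0],"hand": 0.65},
    {"xyz": [0,0,1],"turn": [0,0,0],"hand": 0.65},
    {"xyz": [0,0,0.8],"turn": [0,0,0],"hand": 0.65},
  ],
)

```text
clock: 2.75
eef_pos: [0.3774, -0.3308, 0.0912]
tool_rot: [-3.138, 0.14, -0.0]
ft_force: [0.6, 0.3, -0.5]
finger_gap: 0.649
gripper_force: 0.0
```

>>> carry_out(
  steps=[
    {"xyz": [0,0,1],"turn": [0,0,0],"hand": 0.65},
    {"xyz": [0,0,1],"turn": [0,0,0],"hand": 0.65},
    {"xyz": [0,0,1],"turn": [0,0,0],"hand": 0.65},
    {"xyz": [0,0,0.5],"turn": [0,0,0],"hand": 0.65},
    {"xyz": [0,0,0],"turn": [0,0,0],"hand": 0.2},
    {"xyz": [0,0,0],"turn": [0,0,0],"hand": 0.2},
    {"xyz": [0,0,0],"turn": [0,0,0],"hand": 0.2},
    {"xyz": [0,0,0],"turn": [0,0,0],"hand": 0.2},
  ],
)

```text
clock: 3.55
eef_pos: [0.3777, -0.3313, 0.0231]
tool_rot: [3.137, -0.144, 0.002]
ft_force: [0.0, 0.3, 0.3]
finger_gap: 0.337
gripper_force: 59.1
```

>>> carry_out(
  steps=[
    {"xyz": [0,0,-1],"turn": [0,0,0],"hand": 0.2},
    {"xyz": [0,0,-1],"turn": [0,0,0],"hand": 0.2},
    {"xyz": [0,0,-1],"turn": [0,0,0],"hand": 0.2},
    {"xyz": [0.985,0.28,-1],"turn": [0,0,0],"hand": 0.2},
    {"xyz": [0.985,0.28,0],"turn": [0,0,0],"hand": 0.2},
    {"xyz": [0.985,0.28,0],"turn": [0,0,0],"hand": 0.2},
    {"xyz": [0.985,0.28,0],"turn": [0,0,0],"hand": 0.2},
    {"xyz": [0.985,0.28,0],"turn": [0,0,0],"hand": 0.2},
  ],
)

```text
clock: 4.35
eef_pos: [0.4735, -0.3681, 0.1031]
tool_rot: [3.138, -0.144, 0.001]
ft_force: [-0.5, 0.3, -0.5]
finger_gap: 0.336
gripper_force: 59.2
```

>>> carry_out(
  steps=[
    {"xyz": [0.985,0.28,0],"turn": [0,0,0],"hand": 0.2},
    {"xyz": [0.985,0.28,0],"turn": [0,0,0],"hand": 0.2},
    {"xyz": [0.985,0.28,0],"turn": [0,0,0],"hand": 0.2},
    {"xyz": [0.985,0.28,0],"turn": [0,0,0],"hand": 0.2},
    {"xyz": [0.985,0.28,0],"turn": [0,0,0],"hand": 0.2},
    {"xyz": [0.985,0.28,0],"turn": [0,0,0],"hand": 0.2},
    {"xyz": [0,0,0],"turn": [0,0,0],"hand": 0.2},
  ],
)

```text
clock: 5.05
eef_pos: [0.5901, -0.4123, 0.1028]
tool_rot: [3.137, -0.142, 0.006]
ft_force: [0.3, 0.6, -0.1]
finger_gap: 0.33
gripper_force: 59.2
```

```bash
python3 - <<'E'
from h import *
f=grab('wrist','w2');  o=ctrl.observe(); print(o['eef_pos'],o['tool_rot'],o['finger_gap'],f['position'],f['attitude'])
import pickle; pickle.dump(f,open('w2.pkl','wb'))
E
```

```text
[ 0.58803928 -0.4119643   0.10249475] [ 3.13815832e+00 -1.43301148e-01  1.39172411e-03] 0.33119910924643564 [ 0.67284129 -0.42061856  0.22928448] [-0.24768114  0.27078175 -1.64543577]
```

View pics/w2.png

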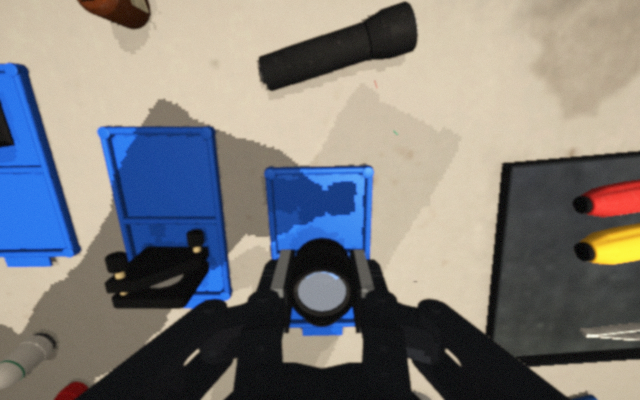

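The wrist view shows the tube held at (322,285) over its tray. The tray's far rim corners are (268,170) and (371,168). The mirror tray's far corners are (101,129) and (212,127), with its rib at about (167,217).

```bash
python3 - <<'E'
from h import *
import pickle; f=pickle.load(open('w2.pkl','rb'))
for n,a,b in [('tube',(266,170),(372,168)),('mir',(100,129),(213,127))]:
    p,q=onz(f,*a,.009)[:2],onz(f,*b,.009)[:2]; w=q-p; L=np.linalg.norm(w); w/=L
    yaw=np.arctan2(w[0],-w[1]); u=np.array([-w[1],w[0]]); u=u if u[0]>0 else -u
    print(n,p,q,L,'bay',(p+q)/2-u*.037,'xdir',u)
E
```

```text
tube [ 0.62664371 -0.37537924] [ 0.62108745 -0.45272162] 0.07754170461083677 bay [ 0.58696069 -0.41139919] xdir [ 0.99742947 -0.07165511]
mir [ 0.66627285 -0.26381471] [ 0.66042813 -0.34300848] 0.07940915091983715 bay [ 0.62645085 -0.30068829] xdir [ 0.99728765 -0.07360267]
```

>>> carry_out(
  steps=[
    {"xyz": [-0.05,0,1],"turn": [0,0,0],"hand": 0.2},
    {"xyz": [0,0,1],"turn": [0,0,0],"hand": 0.2},
    {"xyz": [0,0,1],"turn": [0,0,0],"hand": 0.2},
    {"xyz": [0,0,0.5],"turn": [0,0,0],"hand": 0.2},
    {"xyz": [0,0,0.25],"turn": [0,0,0],"hand": 0.2},
    {"xyz": [0,0,0],"turn": [0,0,0],"hand": 0.2},
  ],
)

```text
clock: 5.7
eef_pos: [0.586, -0.4121, 0.027]
tool_rot: [-3.138, 0.145, 0.001]
ft_force: [0.7, -0.3, 0.4]
finger_gap: 0.331
gripper_force: 59.3
```

>>> carry_out(
  steps=[
    {"xyz": [0,0,0.04],"turn": [0,0,0],"hand": 0.33},
    {"xyz": [0,0,0],"turn": [0,0,0],"hand": 0.55},
    {"xyz": [0,0,0],"turn": [0,0,0],"hand": 0.55},
    {"xyz": [0,0,-0.4],"turn": [0,0,0],"hand": 0.55},
    {"xyz": [0,0,-1],"turn": [0,0,0],"hand": 0.6},
    {"xyz": [0,0,-1],"turn": [0,0,0],"hand": 0.7},
    {"xyz": [0,0,-1],"turn": [0,0,0],"hand": 0.7},
    {"xyz": [-0.5,-0.5,-1],"turn": [0,0,0],"hand": 0.7},
  ],
)

```text
clock: 6.5
eef_pos: [0.5786, -0.4032, 0.1176]
tool_rot: [3.135, -0.146, 0.006]
ft_force: [0.5, -0.4, 0.2]
finger_gap: 0.699
gripper_force: 0.0
```

>>> carry_out(
  steps=[
    {"xyz": [-1,-0.8,-1],"turn": [0,0,0],"hand": 0.7},
    {"xyz": [-1,-0.8,0],"turn": [0,0,0],"hand": 0.7},
    {"xyz": [-1,-0.8,0],"turn": [0,0,0],"hand": 0.7},
    {"xyz": [-1,-0.8,0],"turn": [0,0,0],"hand": 0.7},
    {"xyz": [-1,-0.8,0],"turn": [0,0,0],"hand": 0.7},
    {"xyz": [-1,-0.8,0],"turn": [0,0,0],"hand": 0.7},
    {"xyz": [-1,-0.8,0],"turn": [0,0,0],"hand": 0.7},
    {"xyz": [-1,-0.8,0],"turn": [0,0,0],"hand": 0.7},
  ],
)

```text
clock: 7.3
eef_pos: [0.43, -0.2589, 0.1364]
tool_rot: [3.137, -0.145, 0.005]
ft_force: [-0.7, -0.3, -0.2]
finger_gap: 0.697
gripper_force: 0.0
```

```bash
python3 - <<'E'
from h import *
import pickle
f=grab('wrist','w3');  o=ctrl.observe(); print(o['eef_pos'],o['tool_rot'],o['finger_gap'])
pickle.dump(f,open('w3.pkl','wb'))
E
```

```text
[ 0.42541221 -0.25504833  0.13595693] [-3.13541566  0.14231371  0.00679371] 0.6960553486135204
```

View pics/w3.png

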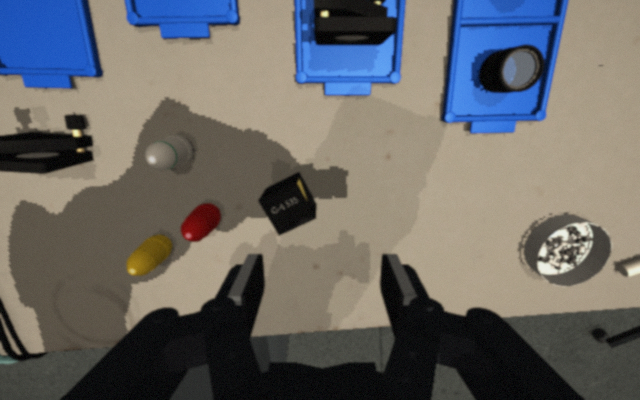

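The wrist view shows the cube at (288,203), red (201,222), yellow (150,255), objective (160,154), mount (45,152) and tin (565,248).

```bash
python3 - <<'E'
from h import *
import pickle; f=pickle.load(open('w3.pkl','rb'))
g=cv2.cvtColor(f['color'],cv2.COLOR_RGB2GRAY)[160:250,245:330]
m=((g<50)*255).astype(np.uint8); m=cv2.morphologyEx(m,cv2.MORPH_CLOSE,np.ones((7,7)))
c=max(cv2.findContours(m,0,cv2.CHAIN_APPROX_NONE)[0],key=cv2.contourArea)
q=cv2.approxPolyDP(cv2.convexHull(c),2,True)[:,0]+[245,160]
P=np.array([onz(f,*p,.036)[:2] for p in q])
for p,w,n in zip(q,P,np.roll(P,-1,0)): print(p,w.round(4),'edge',np.linalg.norm(n-w).round(4),np.degrees(np.arctan2(*(n-w)[::-1])).round(1))
cv2.imwrite('pics/w3c.png',cv2.resize(np.hstack([f['color'][160:250,245:330],np.dstack([m]*3)]),None,fx=4,fy=4,interpolation=cv2.INTER_CUBIC)[...,::-1])
E
```

```text
[298 172] [ 0.4615 -0.2446] edge 0.0286 -159.0
[315 204] [ 0.4348 -0.2548] edge 0.011 170.1
[314 217] [ 0.424  -0.2529] edge 0.0316 110.7
[279 233] [ 0.4128 -0.2234] edge 0.0322 20.9
[259 199] [ 0.4429 -0.2119] edge 0.0134 -43.8
[269 186] [ 0.4526 -0.2212] edge 0.025 -69.3
```

View pics/w3c.png

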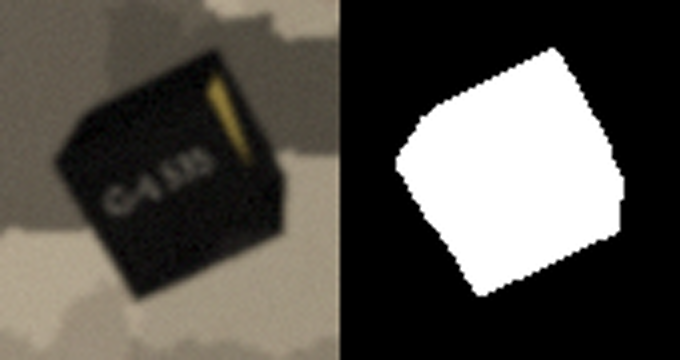

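The crop shows the top face with corners (259,199), (279,233) and (314,217). That gives centre (0.434,-0.2335) and yaw 20.8°. The red decoy lies in the y direction, so I'll close along the cube's x, with tool yaw -69°.

>>> carry_out(
  steps=[
    {"xyz": [0,0,0],"turn": [0,0,0.93],"hand": 0.7},
    {"xyz": [0,0,0],"turn": [0,0,0.93],"hand": 0.7},
    {"xyz": [0,0,0.3],"turn": [0,0,0.93],"hand": 0.7},
    {"xyz": [0,0,0.3],"turn": [0,0,0.93],"hand": 0.7},
    {"xyz": [0,0,0.3],"turn": [0,0,0.93],"hand": 0.7},
    {"xyz": [0,0,0.3],"turn": [0,0,0.93],"hand": 0.7},
    {"xyz": [0,0,0.3],"turn": [0,0,0.93],"hand": 0.7},
    {"xyz": [0,0,0],"turn": [0,0,0.93],"hand": 0.7},
  ],
)

```text
clock: 8.15
eef_pos: [0.4308, -0.2592, 0.1054]
tool_rot: [-2.58, 1.791, -0.003]
ft_force: [-0.3, 0.5, 0.3]
finger_gap: 0.698
gripper_force: 0.0
```

>>> carry_out(
  steps=[
    {"xyz": [0,0,0],"turn": [0,0,0],"hand": 0.7},
  ],
)

```text
clock: 8.25
eef_pos: [0.4309, -0.2593, 0.1057]
tool_rot: [-2.585, 1.784, -0.004]
ft_force: [-0.9, -0.7, 0.5]
finger_gap: 0.7
gripper_force: 0.0
```

```bash
cat >> h.py <<'E'
def go(x,y,z=None,yaw=None):
    o=ctrl.observe(); T=rot(o['tool_rot']); p=o['eef_pos']
    d=T.T@(np.array([x,y,p[2] if z is None else z])-p)
    cy=np.arctan2(T[1,0],T[0,0])
    print('pos',p.round(4),'yaw',cy.round(3),'tilt',np.degrees(np.arccos(-T[2,2])).round(2),'shift units',(d/.02).round(2), 'q7',o['joint_positions'][6].round(2), 'turn',None if yaw is None else ((cy-yaw)/.15).round(2),'t',o['clock'])
E
python3 - <<'E'
from h import *
import pickle
go(.434,-.2335,.028,.363-np.pi/2)
f=grab('wrist'); g=cv2.cvtColor(f['color'],cv2.COLOR_RGB2GRAY)
pickle.dump(f,open('w4.pkl','wb'))
w=pickle.load(open('w3.pkl','rb'))
hsv=cv2.cvtColor(f['color'],cv2.COLOR_RGB2HSV)
for k in (f,w):
    h=cv2.cvtColor(k['color'],cv2.COLOR_RGB2HSV); m=cv2.inRange(h,(0,180,60),(6,255,255))|cv2.inRange(h,(174,180,60),(180,255,255))
    n,l,s,ce=cv2.connectedComponentsWithStats(m)
    for i in range(1,n):
        if s[i,4]>80: print('red',ce[i],onz(k,*ce[i],.024))
m=((g<50)*255).astype(np.uint8)
for c in cv2.findContours(cv2.morphologyEx(m,cv2.MORPH_CLOSE,np.ones((7,7))),0,cv2.CHAIN_APPROX_NONE)[0]:
    if 500<cv2.contourArea(c)<8000:
        q=cv2.approxPolyDP(cv2.convexHull(c),2.5,True)[:,0]
        print([(p.tolist(),onz(f,*p,.036)[:2].round(4).tolist()) for p in q])
E
```

```text
pos [ 0.4309 -0.2593  0.1057] yaw -1.208 tilt 0.14 shift units [-1.16 -0.59  3.88] q7 -1.85 turn -0.0 t 8.25
red [287.14377289 327.18681319] [ 0.42341478 -0.15813802  0.024     ]
red [200.93989071 221.35191257] [ 0.42420365 -0.15729021  0.024     ]
[([285, 303], [0.4343, -0.1894]), ([296, 304], [0.4262, -0.1915]), ([302, 312], [0.4195, -0.1862]), ([296, 343], [0.4139, -0.1563]), ([289, 351], [0.4166, -0.1466]), ([277, 348], [0.4266, -0.1461]), ([274, 342], [0.4307, -0.151]), ([277, 313], [0.4371, -0.1785])]
[([328, 219], [0.4286, -0.2652]), ([331, 235], [0.4222, -0.2547]), ([328, 276], [0.4123, -0.2231]), ([286, 277], [0.4409, -0.2113]), ([282, 236], [0.4541, -0.2418]), ([287, 219], [0.4549, -0.2552])]
[([0, 150], [0.6418, -0.235]), ([134, 204], [0.5553, -0.2287]), ([128, 230], [0.556, -0.2079]), ([103, 276], [0.5672, -0.1641]), ([26, 250], [0.6217, -0.1662])]
[([136, 37], [0.5713, -0.3307]), ([193, 87], [0.5348, -0.316]), ([166, 159], [0.5412, -0.267]), ([134, 158], [0.5606, -0.2603]), ([108, 149], [0.5772, -0.2602]), ([77, 130], [0.597, -0.2654]), ([68, 115], [0.6032, -0.2727])]
[([22, 0], [0.6334, -0.3267]), ([30, 0], [0.6292, -0.3283]), ([52, 108], [0.6129, -0.2735]), ([14, 92], [0.6351, -0.2749]), ([10, 85], [0.6376, -0.2782])]
```

>>> carry_out(
  steps=[
    {"xyz": [-0.6,-0.29,0],"turn": [0,0,0],"hand": 0.7},
    {"xyz": [-0.6,-0.29,0],"turn": [0,0,0],"hand": 0.7},
    {"xyz": [0,0,1],"turn": [0,0,0],"hand": 0.7},
    {"xyz": [0,0,1],"turn": [0,0,0],"hand": 0.7},
    {"xyz": [0,0,1],"turn": [0,0,0],"hand": 0.7},
    {"xyz": [0,0,0.9],"turn": [0,0,0],"hand": 0.7},
    {"xyz": [0,0,0],"turn": [0,0,0],"hand": 0.7},
    {"xyz": [0,0,0],"turn": [0,0,0],"hand": 0.2},
  ],
)

```text
clock: 9.1
eef_pos: [0.4322, -0.2315, 0.0268]
tool_rot: [-2.586, 1.782, 0.001]
ft_force: [0.7, 0.1, -0.5]
finger_gap: 0.541
gripper_force: 0.0
```

>>> carry_out(
  steps=[
    {"xyz": [0,0,0],"turn": [0,0,0],"hand": 0.2},
    {"xyz": [0,0,0],"turn": [0,0,0],"hand": 0.2},
    {"xyz": [0,0,0],"turn": [0,0,0],"hand": 0.2},
    {"xyz": [0,0,0],"turn": [0,0,0],"hand": 0.2},
  ],
)

```text
clock: 9.5
eef_pos: [0.433, -0.2322, 0.0276]
tool_rot: [-2.586, 1.783, -0.003]
ft_force: [0.2, 1.1, 6.6]
finger_gap: 0.383
gripper_force: 59.8
```

>>> carry_out(
  steps=[
    {"xyz": [0,0,-1],"turn": [0,0,0],"hand": 0.2},
    {"xyz": [0,0,-1],"turn": [0,0,0],"hand": 0.2},
    {"xyz": [0,0,-1],"turn": [0,0,-0.93],"hand": 0.2},
    {"xyz": [0,0,-1],"turn": [0,0,-0.93],"hand": 0.2},
    {"xyz": [0,0,0],"turn": [0,0,-0.93],"hand": 0.2},
    {"xyz": [0,0,0],"turn": [0,0,-0.93],"hand": 0.2},
    {"xyz": [0,0,0],"turn": [0,0,-0.93],"hand": 0.2},
    {"xyz": [0,0,0],"turn": [0,0,-0.93],"hand": 0.2},
  ],
)

```text
clock: 10.3
eef_pos: [0.432, -0.2326, 0.107]
tool_rot: [3.089, -0.571, 0.001]
ft_force: [0.9, 1.0, -0.7]
finger_gap: 0.374
gripper_force: 59.5
```

>>> carry_out(
  steps=[
    {"xyz": [0,0,0],"turn": [0,0,-0.93],"hand": 0.2},
    {"xyz": [0,0,0],"turn": [0,0,-0.93],"hand": 0.2},
    {"xyz": [0.9,-0.35,0],"turn": [0,0,0],"hand": 0.2},
    {"xyz": [0.9,-0.35,0],"turn": [0,0,0],"hand": 0.2},
    {"xyz": [0.9,-0.35,0],"turn": [0,0,0],"hand": 0.2},
    {"xyz": [0.9,-0.35,0],"turn": [0,0,0],"hand": 0.2},
    {"xyz": [0,0,0],"turn": [0,0,0],"hand": 0.2},
  ],
)

```text
clock: 11.0
eef_pos: [0.5096, -0.2099, 0.107]
tool_rot: [-3.138, 0.14, -0.007]
ft_force: [1.1, 0.9, -1.3]
finger_gap: 0.376
gripper_force: 59.5
```

```bash
python3 - <<'E'
from h import *
import pickle
f=grab('wrist','w5'); go(.6095,-.173,.032,-.09); print(ctrl.observe()['finger_gap'])
pickle.dump(f,open('w5.pkl','wb'))
E
```

```text
pos [ 0.5072 -0.2107  0.1067] yaw -0.09 tilt 0.07 shift units [ 4.92 -2.34  3.74] q7 -1.31 turn -0.0 t 11.05
0.3770592843957118
```

View pics/w5.png

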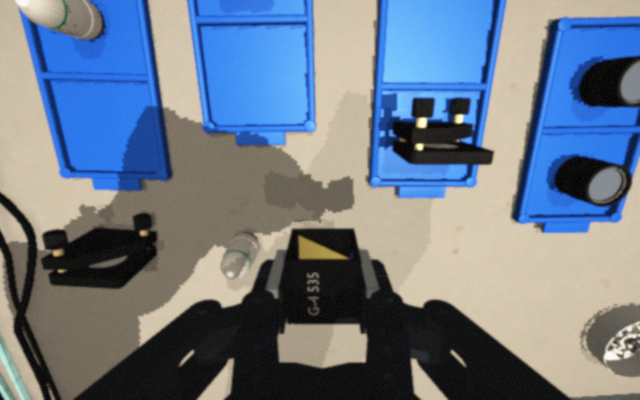

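The wrist view shows the cube held level. The cube tray's near corners are (203,131) and (315,128) and the objective tray's are (63,178) and (170,183). The loose mount spans (50,285) to (157,235) with its knobs at (56,240) and (143,224), and the objective is at (238,258). The tube stands in its far bay at (610,82).

```bash
python3 - <<'E'
from h import *
import pickle; f=pickle.load(open('w5.pkl','rb'))
for n,a,b in [('cube',(202,132),(316,130)),('obj',(62,179),(171,184))]:
    p,q=onz(f,*a,.007)[:2],onz(f,*b,.007)[:2]; w=q-p; L=np.linalg.norm(w); w/=L
    u=np.array([-w[1],w[0]]); print(n,p,q,L,'bay',(p+q)/2+u*.037,'xdir',u)
print('rib cube',onz(f,202,21,.009),onz(f,311,18,.009))
print('rib obj',onz(f,43,76,.009),onz(f,150,75,.009))
# gripped cube top centre
print(onz(f,321,292,.036+.079))
cv2.imwrite('pics/w5c.png',cv2.resize(f['color'][190:300,30:180],None,fx=5,fy=5,interpolation=cv2.INTER_CUBIC)[...,::-1])
E
```

```text
cube [ 0.57678776 -0.12953498] [ 0.57086184 -0.21181508] 0.08249321683990378 bay [ 0.61072921 -0.17333294] xdir [ 0.99741651 -0.07183528]
obj [ 0.55175467 -0.01600598] [ 0.54052748 -0.09761025] 0.08237296696618063 bay [ 0.58279579 -0.0618511 ] xdir [ 0.99066801 -0.13629706]
rib cube [ 0.64593849 -0.14528928  0.009     ] [ 0.64136679 -0.21536761  0.009     ]
rib obj [ 0.62320565 -0.03080139  0.009     ] [ 0.61735366 -0.10330204  0.009     ]
[ 0.50953793 -0.21028518  0.115     ]
```

View pics/w5c.png

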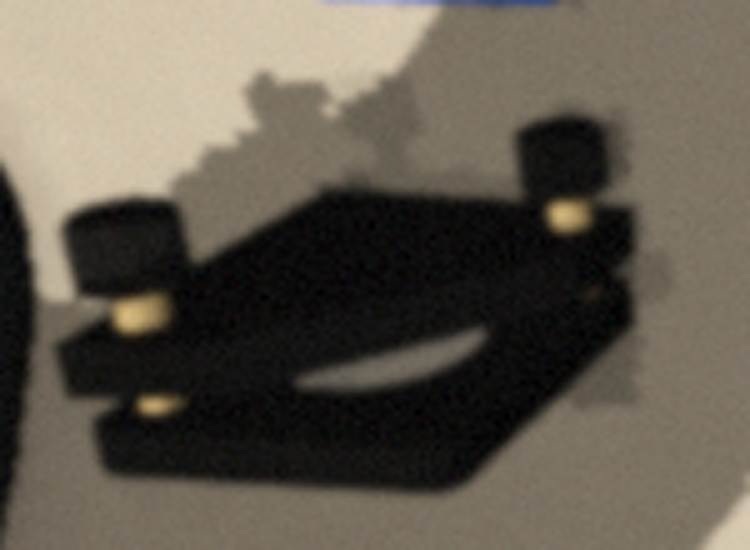

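>>> carry_out(
  steps=[
    {"xyz": [1,-0.47,0],"turn": [0,0,0],"hand": 0.2},
    {"xyz": [1,-0.47,0],"turn": [0,0,0],"hand": 0.2},
    {"xyz": [1,-0.47,0],"turn": [0,0,0],"hand": 0.2},
    {"xyz": [1,-0.47,0],"turn": [0,0,0],"hand": 0.2},
    {"xyz": [0.92,-0.47,0],"turn": [0,0,0],"hand": 0.2},
    {"xyz": [0,0,1],"turn": [0,0,0],"hand": 0.2},
    {"xyz": [0,0,1],"turn": [0,0,0],"hand": 0.2},
    {"xyz": [0,0,0.8],"turn": [0,0,0],"hand": 0.2},
  ],
)

```text
clock: 11.85
eef_pos: [0.6067, -0.1743, 0.0494]
tool_rot: [3.138, -0.146, -0.004]
ft_force: [0.4, -0.4, -0.8]
finger_gap: 0.378
gripper_force: 59.5
```

>>> carry_out(
  steps=[
    {"xyz": [0,0,0.5],"turn": [0,0,0],"hand": 0.2},
    {"xyz": [0,0,0.4],"turn": [0,0,0],"hand": 0.2},
    {"xyz": [0,0,0],"turn": [0,0,0],"hand": 0.2},
    {"xyz": [0,0,0],"turn": [0,0,0],"hand": 0.2},
  ],
)

```text
clock: 12.25
eef_pos: [0.6089, -0.1738, 0.0329]
tool_rot: [3.138, -0.145, 0.001]
ft_force: [-0.1, -0.8, -0.1]
finger_gap: 0.382
gripper_force: 59.6
```

>>> carry_out(
  steps=[
    {"xyz": [0,0,0.08],"turn": [0,0,0],"hand": 0.38},
    {"xyz": [0,0,0],"turn": [0,0,0],"hand": 0.6},
    {"xyz": [0,0,0],"turn": [0,0,0],"hand": 0.6},
    {"xyz": [0,0,-0.4],"turn": [0,0,0],"hand": 0.6},
    {"xyz": [0,0,-1],"turn": [0,0,0],"hand": 0.6},
    {"xyz": [0,0,-1],"turn": [0,0,0],"hand": 0.6},
    {"xyz": [-0.5,-0.1,-1],"turn": [0,0,0],"hand": 0.6},
    {"xyz": [-1,-0.15,-1],"turn": [0,0,0],"hand": 0.6},
  ],
)

```text
clock: 13.05
eef_pos: [0.5807, -0.166, 0.1205]
tool_rot: [3.138, -0.144, 0.006]
ft_force: [0.2, -1.0, 0.9]
finger_gap: 0.6
gripper_force: 0.0
```

>>> carry_out(
  steps=[
    {"xyz": [-1,-0.15,0],"turn": [0,0,0],"hand": 0.6},
    {"xyz": [-1,-0.15,0],"turn": [0,0,0],"hand": 0.6},
    {"xyz": [-1,-0.15,0],"turn": [0,0,0],"hand": 0.6},
    {"xyz": [-1,-0.15,0],"turn": [0,0,0],"hand": 0.6},
    {"xyz": [-0.9,-0.15,0],"turn": [0,0,0],"hand": 0.6},
    {"xyz": [0,0,0],"turn": [0,0,0],"hand": 0.6},
    {"xyz": [0,0,0],"turn": [0,0,0],"hand": 0.6},
  ],
)

```text
clock: 13.75
eef_pos: [0.4842, -0.1421, 0.1195]
tool_rot: [3.138, -0.145, 0.003]
ft_force: [0.3, 0.3, -0.0]
finger_gap: 0.6
gripper_force: 0.0
```

```bash
python3 - <<'E'
from h import *
import pickle
f=grab('wrist','w6'); go(.4832,-.143,.024,-.09)
w=pickle.load(open('w5.pkl','rb'));pickle.dump(f,open('w6.pkl','wb'))
E
```

```text
pos [ 0.4848 -0.1422  0.1195] yaw -0.092 tilt 0.16 shift units [-0.09  0.05  4.77] q7 -1.4 turn -0.01 t 13.8
```

View pics/w6.png

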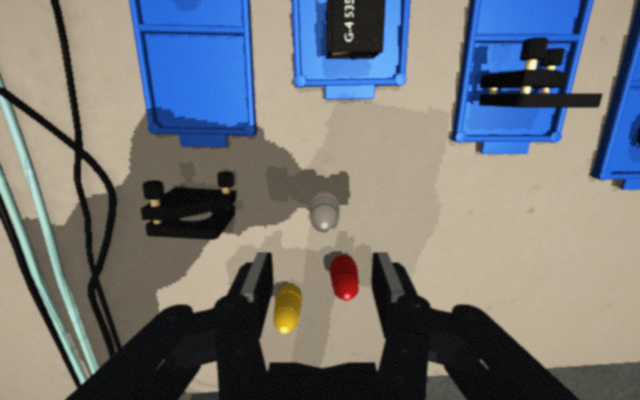

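The wrist view shows the cube standing in its bay at (355,28). The objective is at (323,213) between the jaws, red is at (344,278) clear behind it, and the mount is at (188,212).

```bash
python3 - <<'E'
from h import *
import pickle; f=pickle.load(open('w5.pkl','rb')); g=pickle.load(open('w6.pkl','rb'))
print('apex',onz(g,323.5,224,.045),'foot far',onz(g,323,193,.0))
c=lambda x,y:((x+.5)/5-.5+30,(y+.5)/5-.5+190)
for n,p,z in [('rearfootL +y',(330,190),0),('rearfootR -y',(635,205),0),('frontfootR',(635,320),0),('fronttopL',(110,475),.052),('fronttopR',(455,490),.052),('reartopL',(58,345),.052)]:
    print(n,onz(f,*c(*p),z).round(4))
cv2.imwrite('pics/w6c.png',cv2.resize(g['color'][160:250,130:250],None,fx=6,fy=6,interpolation=cv2.INTER_CUBIC)[...,::-1])
E
```

```text
apex [ 0.48232656 -0.14379811  0.045     ] foot far [ 0.49138217 -0.14441264  0.        ]
rearfootL +y [ 0.5078 -0.0226  0.    ]
rearfootR -y [ 0.5007 -0.0721  0.    ]
frontfootR [ 0.4797 -0.0666  0.    ]
fronttopL [ 0.4878 -0.0222  0.052 ]
fronttopR [ 0.4813 -0.0688  0.052 ]
reartopL [ 0.508  -0.0228  0.052 ]
```

>>> carry_out(
  steps=[
    {"xyz": [-0.07,0.02,1],"turn": [0,0,0],"hand": 0.6},
    {"xyz": [0,0,1],"turn": [0,0,0],"hand": 0.6},
    {"xyz": [0,0,1],"turn": [0,0,0],"hand": 0.6},
    {"xyz": [0,0,1],"turn": [0,0,0],"hand": 0.6},
    {"xyz": [0,0,0.77],"turn": [0,0,0],"hand": 0.6},
    {"xyz": [0,0,0],"turn": [0,0,0],"hand": 0.6},
    {"xyz": [0,0,0],"turn": [0,0,0],"hand": 0.1},
    {"xyz": [0,0,0],"turn": [0,0,0],"hand": 0.1},
  ],
)

```text
clock: 14.6
eef_pos: [0.4827, -0.1425, 0.0242]
tool_rot: [3.138, -0.145, 0.003]
ft_force: [0.2, -2.0, 0.8]
finger_gap: 0.272
gripper_force: 0.5
```

>>> carry_out(
  steps=[
    {"xyz": [0,0,0],"turn": [0,0,0],"hand": 0.1},
    {"xyz": [0,0,0],"turn": [0,0,0],"hand": 0.1},
    {"xyz": [0,0,0],"turn": [0,0,0],"hand": 0.1},
    {"xyz": [0,0,0],"turn": [0,0,0],"hand": 0.1},
  ],
)

```text
clock: 15.0
eef_pos: [0.4827, -0.1424, 0.0245]
tool_rot: [3.138, -0.145, 0.004]
ft_force: [1.0, 0.1, 7.0]
finger_gap: 0.237
gripper_force: 59.2
```

>>> carry_out(
  steps=[
    {"xyz": [0,0,-1],"turn": [0,0,0],"hand": 0.1},
    {"xyz": [0,0,-1],"turn": [0,0,0],"hand": 0.1},
    {"xyz": [0,0,-1],"turn": [0,0,0],"hand": 0.1},
    {"xyz": [0,0,-1],"turn": [0,0,0],"hand": 0.1},
    {"xyz": [0.95,-0.89,0],"turn": [0,0,0],"hand": 0.1},
    {"xyz": [0.95,-0.89,0],"turn": [0,0,0],"hand": 0.1},
    {"xyz": [0.95,-0.88,0],"turn": [0,0,0],"hand": 0.1},
    {"xyz": [0.95,-0.88,0],"turn": [0,0,0],"hand": 0.1},
  ],
)

```text
clock: 15.8
eef_pos: [0.5643, -0.0778, 0.1037]
tool_rot: [-3.138, 0.145, 0.0]
ft_force: [0.8, -0.6, -1.0]
finger_gap: 0.238
gripper_force: 58.9
```

>>> carry_out(
  steps=[
    {"xyz": [0.95,-0.88,0],"turn": [0,0,0],"hand": 0.1},
    {"xyz": [0,0,0],"turn": [0,0,0],"hand": 0.1},
    {"xyz": [0,0,1],"turn": [0,0,0],"hand": 0.1},
    {"xyz": [0,0,1],"turn": [0,0,0],"hand": 0.1},
    {"xyz": [0,0,0.9],"turn": [0,0,0],"hand": 0.1},
    {"xyz": [0,0,0.5],"turn": [0,0,0],"hand": 0.1},
    {"xyz": [0,0,0.35],"turn": [0,0,0],"hand": 0.1},
    {"xyz": [0,0,0],"turn": [0,0,0],"hand": 0.1},
  ],
)

```text
clock: 16.6
eef_pos: [0.5841, -0.0631, 0.0283]
tool_rot: [3.138, -0.145, -0.001]
ft_force: [0.5, -0.8, -0.6]
finger_gap: 0.239
gripper_force: 58.9
```

>>> carry_out(
  steps=[
    {"xyz": [0,0,0],"turn": [0,0,0],"hand": 0.1},
  ],
)

```text
clock: 16.7
eef_pos: [0.5847, -0.063, 0.0289]
tool_rot: [3.138, -0.145, 0.001]
ft_force: [-0.5, -0.8, -1.3]
finger_gap: 0.241
gripper_force: 58.9
```

>>> carry_out(
  steps=[
    {"xyz": [0,0,0.07],"turn": [0,0,0],"hand": 0.23},
    {"xyz": [0,0,0],"turn": [0,0,0],"hand": 0.45},
    {"xyz": [0,0,0],"turn": [0,0,0],"hand": 0.5},
    {"xyz": [0,0,-0.5],"turn": [0,0,0],"hand": 0.5},
    {"xyz": [0,0,-1],"turn": [0,0,0],"hand": 0.6},
    {"xyz": [0,0,-1],"turn": [0,0,0],"hand": 0.7},
    {"xyz": [0,0,-1],"turn": [0,0,0],"hand": 0.8},
    {"xyz": [-0.5,-0.1,-1],"turn": [0,0,0],"hand": 0.9},
  ],
)

```text
clock: 17.5
eef_pos: [0.5761, -0.0604, 0.1189]
tool_rot: [3.138, -0.146, 0.005]
ft_force: [0.4, -0.3, -0.9]
finger_gap: 0.901
gripper_force: 0.0
```

>>> carry_out(
  steps=[
    {"xyz": [-1,-0.1,0],"turn": [0,0,0],"hand": 0.9},
    {"xyz": [-1,-0.1,0],"turn": [0,0,0],"hand": 0.9},
    {"xyz": [-1,-0.1,0],"turn": [0,0,0],"hand": 0.9},
    {"xyz": [-1,0,0],"turn": [0,0,0],"hand": 0.9},
    {"xyz": [0,0,0],"turn": [0,0,0.33],"hand": 0.9},
    {"xyz": [0,0,0],"turn": [0,0,0],"hand": 0.9},
    {"xyz": [0,0,0],"turn": [0,0,0],"hand": 0.9},
  ],
)

```text
clock: 18.2
eef_pos: [0.4973, -0.0467, 0.1175]
tool_rot: [3.134, -0.222, 0.004]
ft_force: [1.2, -0.3, -0.6]
finger_gap: 0.9
gripper_force: 0.0
```

```bash
python3 - <<'E'
from h import *
import pickle
f=grab('wrist','w7'); go(.4944,-.0464,.032,-.14)
pickle.dump(f,open('w7.pkl','wb'))
E
```

```text
pos [ 0.4971 -0.0467  0.1174] yaw -0.141 tilt 0.14 shift units [-0.15  0.01  4.27] q7 -1.56 turn -0.01 t 18.25
```

View pics/w7.png

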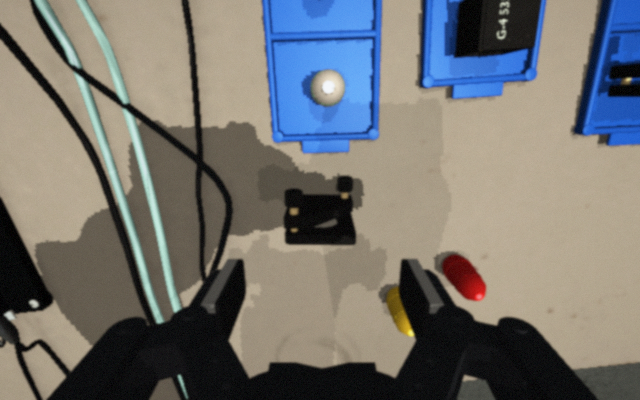

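The wrist view shows the objective standing in the middle of its bay at (327,87) and the mount at (320,218) between the jaws. A black cable lies to its left at (228,210) and yellow is at (400,310), clear in x. Next: finger clearance to the cable, plus a re-check of the mount.

```bash
python3 - <<'E'
from h import *
import pickle; f=pickle.load(open('w7.pkl','rb'))
for n,u,v,z in [('cable',230,205,.003),('cable',228,225,.003),('yellow',398,290,.01),('frontfrontL top',285,243,.052),('frontR top',355,243,.052),('rear foot L',303,194,0),('rear foot R',354,195,0),('objective bay part apex',328,88,.05)]: print(n,onz(f,u,v,z).round(4))
E
```

```text
cable [0.5066 0.0285 0.003 ]
cable [0.4892 0.0345 0.003 ]
yellow [ 0.4091 -0.1034  0.01  ]
frontfrontL top [ 0.4889 -0.0204  0.052 ]
frontR top [ 0.482  -0.0684  0.052 ]
rear foot L [ 0.5066 -0.0328  0.    ]
rear foot R [ 0.4997 -0.0747  0.    ]
objective bay part apex [ 0.5844 -0.0635  0.05  ]
```

>>> carry_out(
  steps=[
    {"xyz": [-0.13,0,1],"turn": [0,0,0],"hand": 0.85},
    {"xyz": [0,0,1],"turn": [0,0,0],"hand": 0.85},
    {"xyz": [0,0,1],"turn": [0,0,0],"hand": 0.85},
    {"xyz": [0,0,1],"turn": [0,0,0],"hand": 0.85},
    {"xyz": [0,0,0.27],"turn": [0,0,0],"hand": 0.85},
    {"xyz": [0,0,0],"turn": [0,0,0],"hand": 0.85},
    {"xyz": [0,0,0],"turn": [0,0,0],"hand": 0.4},
    {"xyz": [0,0,0],"turn": [0,0,0],"hand": 0.4},
  ],
)

```text
clock: 19.05
eef_pos: [0.4937, -0.0462, 0.0328]
tool_rot: [-3.134, 0.222, -0.003]
ft_force: [0.2, -0.2, 0.2]
finger_gap: 0.57
gripper_force: 61.6
```

>>> carry_out(
  steps=[
    {"xyz": [0,0,0],"turn": [0,0,0],"hand": 0.4},
    {"xyz": [0,0,0],"turn": [0,0,0],"hand": 0.4},
    {"xyz": [0,0,0],"turn": [0,0,0],"hand": 0.4},
  ],
)

```text
clock: 19.35
eef_pos: [0.4937, -0.0462, 0.0328]
tool_rot: [-3.134, 0.222, -0.003]
ft_force: [-0.1, 1.2, 6.2]
finger_gap: 0.572
gripper_force: 62.9
```

>>> carry_out(
  steps=[
    {"xyz": [0,0,-0.7],"turn": [0,0,0],"hand": 0.4},
    {"xyz": [0,0,-1],"turn": [0,0,0],"hand": 0.4},
    {"xyz": [0,0,-1],"turn": [0,0,0],"hand": 0.4},
    {"xyz": [0,0,-1],"turn": [0,0,0],"hand": 0.4},
    {"xyz": [0,0,-1],"turn": [0,0,0],"hand": 0.4},
    {"xyz": [0.7,0.97,0],"turn": [0,0,0],"hand": 0.4},
    {"xyz": [0.7,0.97,0],"turn": [0,0,0],"hand": 0.4},
    {"xyz": [0.7,0.97,0],"turn": [0,0,0],"hand": 0.4},
  ],
)

```text
clock: 20.15
eef_pos: [0.5266, -0.1104, 0.127]
tool_rot: [3.134, -0.222, 0.001]
ft_force: [0.4, -0.3, -1.4]
finger_gap: 0.569
gripper_force: 62.3
```

>>> carry_out(
  steps=[
    {"xyz": [0.7,0.97,0],"turn": [0,0,0],"hand": 0.4},
    {"xyz": [0.7,0.97,0],"turn": [0,0,0],"hand": 0.4},
    {"xyz": [0.7,0.97,0],"turn": [0,0,0],"hand": 0.4},
    {"xyz": [0.7,0.97,0],"turn": [0,0,0],"hand": 0.4},
    {"xyz": [0.7,0.97,0],"turn": [0,0,0],"hand": 0.4},
    {"xyz": [0.7,0.97,0],"turn": [0,0,0],"hand": 0.4},
    {"xyz": [0.7,0.97,0],"turn": [0,0,0],"hand": 0.4},
    {"xyz": [0.7,0.97,0],"turn": [0,0,0],"hand": 0.4},
  ],
)

```text
clock: 20.95
eef_pos: [0.6151, -0.28, 0.1267]
tool_rot: [3.134, -0.222, -0.001]
ft_force: [0.0, -1.1, -1.9]
finger_gap: 0.572
gripper_force: 62.2
```

>>> carry_out(
  steps=[
    {"xyz": [0.7,0.97,0],"turn": [0,0,0],"hand": 0.4},
    {"xyz": [0,0,0],"turn": [0,0,-0.37],"hand": 0.4},
    {"xyz": [0,0,0],"turn": [0,0,0],"hand": 0.4},
    {"xyz": [0,0,0],"turn": [0,0,0],"hand": 0.4},
  ],
)

```text
clock: 21.35
eef_pos: [0.626, -0.2996, 0.1261]
tool_rot: [-3.138, 0.136, 0.001]
ft_force: [1.1, 0.1, -2.0]
finger_gap: 0.567
gripper_force: 62.2
```

```bash
python3 - <<'E'
from h import *
go(.627,-.2995,.036,-.085); print(ctrl.observe()['finger_gap'])
E
```

```text
pos [ 0.626  -0.2996  0.1261] yaw -0.087 tilt 0.06 shift units [ 0.05 -0.    4.51] q7 -1.24 turn -0.01 t 21.35
0.5670296105190279
```

Target contact z ≈ 0.0358; I'll lower to about 0.0368 first.

>>> carry_out(
  steps=[
    {"xyz": [0.05,0,1],"turn": [0,0,0],"hand": 0.4},
    {"xyz": [0,0,1],"turn": [0,0,0],"hand": 0.4},
    {"xyz": [0,0,1],"turn": [0,0,0],"hand": 0.4},
    {"xyz": [0,0,0.8],"turn": [0,0,0],"hand": 0.4},
    {"xyz": [0,0,0.4],"turn": [0,0,0],"hand": 0.4},
    {"xyz": [0,0,0.25],"turn": [0,0,0],"hand": 0.4},
    {"xyz": [0,0,0],"turn": [0,0,0],"hand": 0.4},
    {"xyz": [0,0,0],"turn": [0,0,0],"hand": 0.4},
  ],
)

```text
clock: 22.15
eef_pos: [0.628, -0.3008, 0.0375]
tool_rot: [3.138, -0.136, 0.002]
ft_force: [-0.5, -0.3, -0.6]
finger_gap: 0.573
gripper_force: 62.2
```

>>> carry_out(
  steps=[
    {"xyz": [0,0,0.07],"turn": [0,0,0],"hand": 0.55},
    {"xyz": [0,0,0],"turn": [0,0,0],"hand": 0.75},
    {"xyz": [0,0,0],"turn": [0,0,0],"hand": 0.75},
    {"xyz": [0,0,-0.5],"turn": [0,0,0],"hand": 0.75},
    {"xyz": [0,0,-1],"turn": [0,0,0],"hand": 0.8},
    {"xyz": [0,0,-1],"turn": [0,0,0],"hand": 0.8},
    {"xyz": [0,0,-1],"turn": [0,0,0],"hand": 0.8},
    {"xyz": [0,0,-1],"turn": [0,0,0],"hand": 0.8},
  ],
)

```text
clock: 22.95
eef_pos: [0.6276, -0.3006, 0.1271]
tool_rot: [3.138, -0.135, 0.002]
ft_force: [-0.5, 0.3, 0.1]
finger_gap: 0.797
gripper_force: 0.0
```

>>> carry_out(
  steps=[
    {"xyz": [-1,0,-1],"turn": [0,0,0],"hand": 0.8},
    {"xyz": [-1,0,-1],"turn": [0,0,0],"hand": 0.8},
    {"xyz": [-1,0,-1],"turn": [0,0,0],"hand": 0.8},
    {"xyz": [-1,0,-1],"turn": [0,0,0],"hand": 0.8},
    {"xyz": [-1,0,-1],"turn": [0,0,0],"hand": 0.8},
    {"xyz": [-1,0,0],"turn": [0,0,0],"hand": 0.8},
    {"xyz": [0,0,0],"turn": [0,0,0],"hand": 0.8},
    {"xyz": [0,0,0],"turn": [0,0,0],"hand": 0.8},
  ],
)

```text
clock: 23.75
eef_pos: [0.5084, -0.2903, 0.226]
tool_rot: [3.138, -0.136, 0.002]
ft_force: [0.4, 0.6, -0.0]
finger_gap: 0.801
gripper_force: 0.0
```

```bash
python3 - <<'E'
from h import *
import pickle
f=grab('wrist','w8'); pickle.dump(f,open('w8.pkl','wb')); go(0.5,-.3)
E
```

```text
pos [ 0.509  -0.29    0.2256] yaw -0.086 tilt 0.09 shift units [-0.41  0.54 -0.  ] q7 -1.19 turn None t 23.8
```

View pics/w8.png

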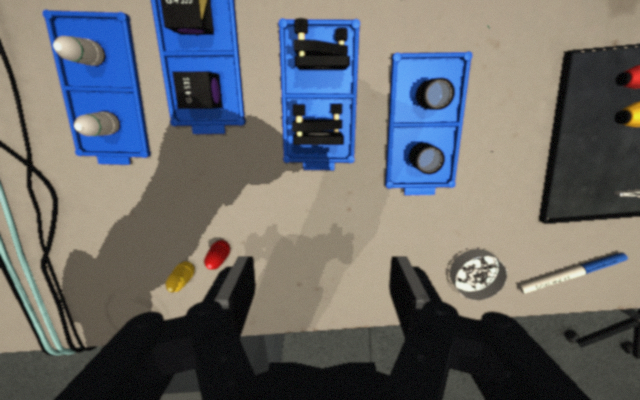

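The wrist view shows all four parts upright in their bays: objective (95,124), cube (197,90), mount (320,50) and tube (437,93). The tin is untouched at (477,273). One numeric check before handing in.

```bash
python3 - <<'E'
from h import *
import pickle; f=pickle.load(open('w8.pkl','rb'))
P=lambda u,v,z: onz(f,u,v,z)[:2].round(4)
print('tube',P(437,93,.033),'want .587 -.412'); print('tin',P(478,271,.021))
print('cube top c',P(195,91,.039),'want .610 -.173')
print('obj foot side',P(110,124,.01),'apex',P(84,127,.047),'want .585 -.063')
print('mount front top L,R',P(297,68,.055),P(350,68,.055),'want middle .627-.0105, -.3')
print(ctrl.sign_off())
E
```

```text
tube [ 0.5854 -0.4109] want .587 -.412
tin [ 0.3721 -0.4727]
cube top c [ 0.6074 -0.1772] want .610 -.173
obj foot side [ 0.5837 -0.0668] apex [ 0.584  -0.0658] want .585 -.063
mount front top L,R [ 0.6178 -0.2782] [ 0.6137 -0.3252] want middle .627-.0105, -.3
the job is handed in; nothing more can be done
None
```

The job is handed in: all four optics stand upright in the correct bays, each measured within about 5 mm of its bay's centre in the last picture; the tin is where it was, and the arm never went near the dropper bottle (out of the last view).

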